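Stamp the key fob in the hallway stamp press

TASK

Slide the long wooden key fob that lies in the mouth of the ball-handled stamp press fully home against its end stop, then push that press's lever all the way down and let it spring back up. Leave the fob lying home in the press, and do not work the lever of the other press, the one with the crossbar handle.

Things in the scene. Friction and masses are not known exactly. Their poses are not given: they have to be found in the camera images.
- press: Fixed stamp press with a ball-ended lever. Origin: table level, under the lever, midway between the bed's guides. x: from ball to hinge, away from the robot (yaw within 18 deg); y: along the bed, out of its mouth; z up. Base plate x -60..75, y -50..125 mm, top (bed) z = 12. Hinge axis x = 55, z = 85; hinge cheeks to z = 100 at x 40..70, |y| < 20. Lever 14 mm wide runs over the bed.
- press_stop (a point): Middle of the end stop's face at bed level; in the press's frame x = 0, y = -25, z = 12 mm. The fob slides along -y of the press until its inner end meets this face. Stop and guides rise 18 mm above the bed; guides: inner faces at x = -17.5 and +17.5 mm, each 12 mm thick, from y = -25 to +45 mm.
- press_grip (a point): Centre of the black ball (32 mm diameter) on the end of that press's lever, 155 mm from the hinge axis. In the press's frame x = -91, y = 0, z = 138 mm at rest, and x = -98, y = 0, z = 62 mm with the lever fully down. Free from above.
- press_lever (a joint): Angle of that lever: 0 at rest (up), 0.5 rad at its stop (fully down). A spring lifts it: pressing straight down on the ball takes about 3 N at first and 9 N at the stop; released, it returns to 0 by itself.
- fob: Plain pale wooden bar 100 x 30 x 12 mm, about 30 g, flat on the bed, inner end between the guides; slides easily. Origin: centre of underside; y along its length, outer end at y = +50 mm; x across; z up. Starts 30 to 43 mm short of home. Home: origin at x = 0, y = 25, z = 12 mm in the press's frame; its outer end (y = 75) then still sticks 30 mm out of the guides, free above and at its end.
- spare_grip (a point): Middle of the black crossbar handle (90 mm long, 22 mm diameter) on the lever of the other press, which has the same size and shape, faces about the same way and stands empty. It lies 138 mm above the table, 91 mm to the robot's side of that press's origin. Its lever is not to be worked.
Things that resemble listed ones, but are neither listed nor needed, are in the scene too. Leave any green or orange look-alike of the fob alone.

How it is judged:
On the way, in this order (a step that is already met when the one before it is completed fails the run):
1. the fob is slid home against the end stop of the ball-handled press (y of fob in the frame of press between 0.015 and 0.035 m and x of fob in the frame of press between -0.012 and 0.012 m and z of fob in the frame of press below 0.018 m and angle between fob's own z axis and vertical below 0.12 rad), for 0.1 s.
2. the lever of the ball-handled press is pushed down to its stop with the fob home (all of step 1 and value of joint press_lever above 0.42 rad), for 0.05 s.
At the end, for the whole second after the job is handed in: The fob lies flat and at rest in the ball-handled press, its centre within 10 mm of the home position along the bed and within 12 mm of its middle line across it, and the lever has sprung back up (below 0.06 rad), after having been pushed down past 0.42 of its 0.5 rad with the fob home (all of step 1 and value of joint press_lever below 0.06 rad and velocity of joint press_lever below 0.05 rad/s and linear speed of fob below 0.02 m/s); the robot touches nothing.
It fails at once if the lever of the other press, with the crossbar handle, is worked (its handle moved by more than 20 mm) (distance of spare_grip from where it was at the start of the episode above 0.02 m).
It also fails if it takes over 38 s, if anything falls off the work surface, if the arm or the gripper's body presses on something with over 40 N, if the wrist force passes 120 N, or if a joint passes its speed limit or range.

ROBOT

A 6-joint arm with a two-finger parallel gripper is mounted at the origin on the work surface. World frame = base frame: x ahead of the robot, y to its left, z up, the work surface at z = 0. Lengths are in m, angles in rad, forces in N, time in s.
With the tool pointing down it reaches from about 0.2 to 0.875 m from the base axis. Payload 3.4 kg.
Tool frame: the origin (TCP) lies between the finger pads; the fingertips stand 25 mm ahead of it and the grasp point (between the pads) lies 6 mm ahead of it (r.nose_length is the z of the fingertips in the tool frame, in m); z points along the fingers, x is the direction in which the jaws open and shut, and the axes are right-handed (so a half turn about z gives the same grasp; the last joint's range is limited). The gripper opens to 94 mm and grips with 3 to 60 N. Pads are 16 mm wide; open, the fingers measure 119 mm over their backs; the gripper's body (75 mm by 177 mm) begins 78 mm behind the grasp point.
Start: joints at [-0.121, 0.276, 1.505, -0, 1.361, -0.121], TCP at [0.575, -0, 0.23] pointing down, gripper open.
Joint ranges: [-2.89, 2.89], [-0.75, 2.08], [0.22, 2.7], [-1.18, 4.32], [0.11, 2.71], [-2.7, 2.7]. Speed limits (rad/s): [2.57, 2.57, 3.14, 3.14, 3.14, 3.14].

INTERFACE

Orientations are given as a unit quaternion [w, x, y, z].
In Python, from plant import r, gripper_to, inverse_kinematics, vision, models, telemetry gives the robot as it stands. Calls block until the motion is done:
- r.move_to(position, orientation): joint-space move of the TCP to a pose.
- r.move_l(position, rot=None, vel=0.15, guard=None): straight line of the TCP; rot=None keeps the orientation; vel is the mean speed in m/s. With guard (N) it stops when the force on the tool has changed by that much, and returns True; else False.
- r.movej(angles): joint-space move.
- gripper_to(opening, f_grip=None): finger opening in m; f_grip is the grip in N (None keeps the last); returns when the fingers have stopped.
- r.hold(seconds).
- inverse_kinematics(position, orientation): joint angles nearest the present ones, or None.
- vision.snapshot(name): name is "scene" or "side" or "wrist"; returns the picture (400x640x3 uint8, red, green, blue); there is no depth.
- vision.get_calibration(name): a dict with "fx", "fy", "cx", "cy" (pixels), "position" and "orientation" of the camera in the world. Camera axes: x right, y down, z forward; pixel columns grow to the right and rows downward; lengths in m; the calibration is good to about 2 mm. A picture is of the moment at which its call begins: read the wrist's pose just before it. get_calibration takes no time and is no camera call; for the wrist camera it gives the pose at the moment of the call.
A pose or a line that the arm cannot do raises r.PlanningError and nothing moves.
- r.sign_off(): hands the job in, once; it reports no verdict.
Trained networks look in the newest picture that a camera, given by its name, has taken for a name from the list of things; names that differ only in an ending like _2 or _b are one class to them, and where a whole thing is asked for, a point or a joint stands for the part that bears it (a point fixed in the world has none). Each returns a list of dicts, best first, with "score" (0 to 1); they miss things now and then, are a little off and sometimes report something else, mostly with a low value. They report only what shows in the picture. A call takes as long as a camera call. They do not tell look-alikes from the thing itself.
- models.boxes_of(thing, camera): "at" ([x, y, z] in m, in world coordinates, good to about 4 mm: the middle of the surface that is visible of it).
- models.regions_of(thing, camera): "pixels" (400x640 bool, what is visible of it).
- models.mark_of(thing, camera): "at" ([x, y, z] in m, in world coordinates, good to about 4 mm: a listed point, or the origin of a listed thing).
Readings, each from a call of its own:
- telemetry.current_t(): time.
- telemetry.current_joints(): joint angles.
- telemetry.current_dq(): joint speeds.
- telemetry.current_joint_efforts(): joint torques, N m.
- telemetry.current_ee_pos(): TCP position.
- telemetry.current_tool_rot(): TCP orientation.
- telemetry.current_wrist_force(): force on the tool from outside, world axes, zero at the start.
- telemetry.current_torque(): the same for the moment, N m.
- telemetry.current_opening(): finger opening in m.
Only numpy, scipy, OpenCV 4.12 (cv2) and the standard library are available. Lean on these libraries where they do the work, as an engineer would, in place of code of your own. Each camera call takes 0.05 s, during which the arm holds its last target. There are 200 camera calls.

## Working session

There is one attempt and no reset: what is moved stays moved. The work goes in short steps, each a Python script; the robot and the scene stay as the last script left them, time stands still between calls to the robot, and variables do not carry over. Pictures are saved under pics/ and viewed, about 8 in all and at most 12, crops included, and the job is handed in when it is done.

```bash
mkdir -p pics; ls; python3 - <<'E'
from plant import r, vision, models, telemetry
import cv2
for c in ("scene","side"):
    im=vision.snapshot(c); cv2.imwrite(f"pics/{c}0.png",im[:,:,::-1])
    k=vision.get_calibration(c); print(c,k)
    for t in ("press","press_stop","press_grip","fob","spare_grip"):
        for d in models.mark_of(t,c): print(t,d["score"],d["at"])
print(telemetry.current_t())
E
```

```text
pics
scene {'fx': 432.0093357011576, 'fy': 432.0093357011576, 'cx': 314.06864156745024, 'cy': 203.23364691625062, 'position': array([1.09294529, 0.41043099, 0.74280744]), 'orientation': array([-0.19969894,  0.46426127,  0.79379074, -0.33834607])}
press 0.93 [0.5556, 0.1667, 0.0034]
press_stop 0.55 [0.5639, 0.1382, 0.0103]
press_stop 0.37 [0.4952, -0.1727, 0.1386]
press_grip 0.91 [0.4664, 0.1424, 0.1349]
fob 0.92 [0.3841, 0.1585, 0.0003]
fob 0.6 [0.5727, 0.423, -0.0011]
fob 0.57 [0.5415, 0.2269, 0.0092]
spare_grip 0.71 [0.4905, -0.167, 0.1378]
side {'fx': 441.94996575568314, 'fy': 441.94996575568314, 'cx': 324.61041726575945, 'cy': 195.05306646604706, 'position': array([0.32020012, 0.78991737, 0.69835928]), 'orientation': array([ 0.04851217, -0.12946909,  0.89721035, -0.41940185])}
press 0.83 [0.5581, 0.164, 0.0018]
press_stop 0.95 [0.5652, 0.1367, 0.0136]
press_grip 0.97 [0.4733, 0.1442, 0.1389]
fob 0.87 [0.5412, 0.2288, 0.0137]
fob 0.64 [0.3833, 0.1585, -0.0013]
spare_grip 0.83 [0.4905, -0.1686, 0.1385]
0.6
```

View pics/scene0.png

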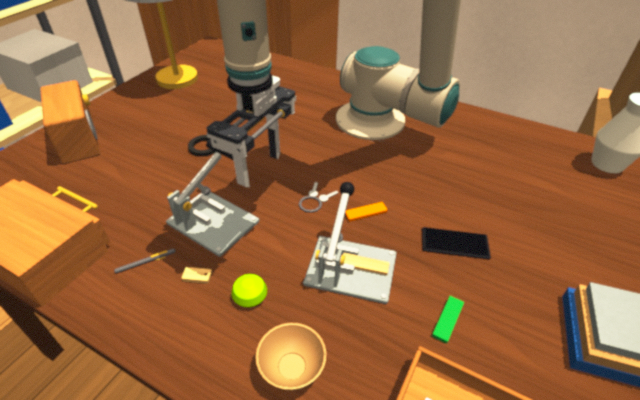

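View pics/side0.png

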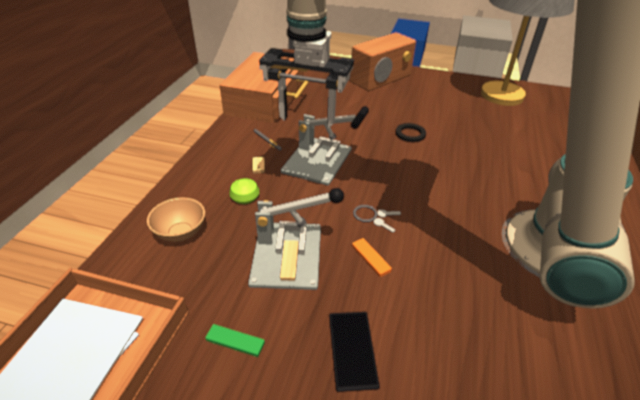

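The things that could be taken for the fob are:
- **Pale bar:** side (290,258), scene (365,264). It lies in the mouth of the ball press, ball at side (337,195).
- **Orange bar:** side (372,257).
- **Green bar:** side (235,340).
- **Crossbar press:** side (318,160), with its black bar at (360,117). It is empty.

I choose the pale bar in the ball press. Next I go above its outer end for a close look.

```bash
cat > h.py <<'E'
from plant import r, gripper_to, inverse_kinematics, vision, models, telemetry
import numpy as np, cv2
from scipy.spatial.transform import Rotation as R
def frame(O,yaw):
    c,s=np.cos(yaw),np.sin(yaw)
    M=np.array([[c,-s,0],[s,c,0],[0,0,1]])
    return M,(lambda p: np.r_[O,0]+M@np.array(p))
def quat(yaw,flip=0):
    q=(R.from_euler('z',yaw+flip*np.pi)*R.from_euler('x',np.pi)).as_quat()
    return q[[3,0,1,2]]
E
python3 - <<'E'
from h import *
O=[.557,.165]; yaw=.253
M,P=frame(O,yaw)
for f in (0,1): print(f,inverse_kinematics(P([0,.14,.2]),quat(yaw,f)))
print(telemetry.current_tool_rot(), quat(0))
r.move_to(P([-.01,.12,.26]),quat(yaw,0)); gripper_to(0.0)
k=vision.get_calibration("wrist"); print(k)
im=vision.snapshot("wrist"); cv2.imwrite("pics/w1.png",im[:,:,::-1])
for c in ("wrist","side","scene"):
    if c!="wrist": vision.snapshot(c)
    for t in ("press","press_stop","press_grip","fob"):
        for d in models.mark_of(t,c): print(c,t,d["score"],d["at"],(M.T@(np.array(d["at"])-P([0,0,0]))).round(4))
print(telemetry.current_t())
E
```

```text
0 [ 4.06954595e-01  3.34479537e-01  1.49540047e+00 -4.44089210e-16
  1.31171265e+00  1.53954595e-01]
1 None
[-5.53012814e-06  9.99999999e-01 -3.12645611e-06  3.66840764e-05] [6.123234e-17 1.000000e+00 0.000000e+00 0.000000e+00]
{'fx': 331.693889182758, 'fy': 331.693889182758, 'cx': 319.50530027383803, 'cy': 199.96781364065933, 'position': array([0.50096883, 0.34495759, 0.41400958]), 'orientation': array([0.11760875, 0.98499225, 0.12541067, 0.0151859 ])}
wrist fob 0.91 [0.5416, 0.2294, 0.0165] [0.0012 0.0662 0.0165]
wrist fob 0.85 [0.3874, 0.1625, 0.0016] [-0.1648  0.04    0.0016]
wrist fob 0.79 [0.5715, 0.4179, -0.0032] [ 0.0773  0.2412 -0.0032]
side press 0.93 [0.5604, 0.1651, 0.0003] [ 0.0033 -0.0008  0.0003]
side press_stop 0.73 [0.567, 0.1397, 0.0089] [ 0.0033 -0.027   0.0089]
side press_grip 0.69 [0.4712, 0.1447, 0.1428] [-0.0881  0.0018  0.1428]
side fob 0.86 [0.3816, 0.1602, -0.0007] [-0.171   0.0393 -0.0007]
side fob 0.74 [0.5407, 0.2288, 0.0132] [0.0002 0.0658 0.0132]
side fob 0.6 [0.5696, 0.4163, -0.0032] [ 0.0751  0.2401 -0.0032]
scene press 0.63 [0.5573, 0.166, 0.0019] [0.0005 0.0009 0.0019]
scene press_stop 0.65 [0.564, 0.1413, 0.0072] [ 0.0008 -0.0247  0.0072]
scene press_grip 0.73 [0.4684, 0.1415, 0.1354] [-0.0917 -0.0006  0.1354]
scene fob 0.96 [0.3857, 0.1571, 0.0021] [-0.1678  0.0352  0.0021]
scene fob 0.94 [0.5734, 0.4228, -0.0021] [ 0.0804  0.2455 -0.0021]
scene fob 0.71 [0.5404, 0.2253, 0.0108] [-0.001   0.0625  0.0108]
3.8667
```

View pics/w1.png

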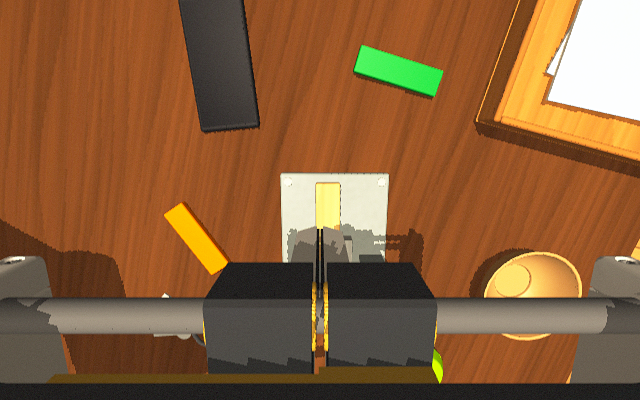

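The picture shows the pale fob on the bed at (328,205), its outer end at (328,183). The plate is aligned with the image, so the yaw is right. Orange (195,238) and green (398,70) are well clear. Now I push.

```bash
python3 - <<'E'
from h import *
O=[.5575,.165]; yaw=.253
M,P=frame(O,yaw)
loc=lambda p:(M.T@(np.array(p)-P([0,0,0]))).round(4)
r.move_l(P([0,.150,.12]),vel=.2)
print(r.move_l(P([0,.150,.042]),vel=.1,guard=6))
print(r.move_l(P([0,.100,.042]),vel=.05,guard=5),loc(telemetry.current_ee_pos()))
print(r.move_l(P([0,.076,.042]),vel=.025,guard=5),loc(telemetry.current_ee_pos()),telemetry.current_wrist_force())
r.hold(.2)
r.move_l(P([0,.13,.042]),vel=.15)
r.move_l(P([0,.13,.26]),vel=.2)
for c in ("side","wrist","scene"):
    im=vision.snapshot(c); cv2.imwrite(f"pics/{c}2.png",im[:,:,::-1])
    for t in ("fob","press_stop","press_grip"):
        for d in models.mark_of(t,c): print(c,t,d["score"],loc(d["at"]))
print(telemetry.current_t())
a=cv2.imread("pics/side2.png")[170:300,220:370]; b=cv2.imread("pics/wrist2.png")[130:290,220:440]
b=cv2.resize(b,None,fx=2,fy=2);a=cv2.resize(a,(int(150*320/130),320))
cv2.imwrite("pics/c2.png",np.hstack([a,b])[:, :800])
E
```

```text
False
False [-0.      0.1002  0.042 ]
True [0.     0.084  0.0418] [0.17475966 2.04342059 0.80620886]
side fob 0.78 [ 0.0764  0.2419 -0.0045]
side fob 0.72 [-0.1713  0.0361 -0.0003]
side fob 0.68 [-0.0014  0.0238  0.0111]
side press_stop 0.78 [ 0.0063 -0.028   0.0114]
side press_grip 0.74 [-0.0879  0.0008  0.1401]
wrist fob 0.88 [-0.1715  0.0407  0.0018]
wrist fob 0.59 [ 0.075   0.2395 -0.0009]
scene fob 0.89 [ 0.0788  0.2463 -0.0017]
scene fob 0.84 [-0.169   0.0316 -0.002 ]
scene fob 0.66 [-0.0025  0.0218  0.0099]
scene press_stop 0.88 [-0.0006 -0.025   0.0099]
scene press_grip 0.62 [-0.0927 -0.0008  0.1377]
9.9917
```

The fob seated: the guard tripped with its outer end at y≈76 mm, and side and scene both put its centre at y≈22-24. Now the lever.

```bash
python3 - <<'E'
from h import *
O=[.5575,.165]; yaw=.253
M,P=frame(O,yaw)
loc=lambda p:(M.T@(np.array(p)-P([0,0,0]))).round(4)
r.move_l(P([-.094,0,.26]),vel=.2)
print(r.move_l(P([-.094,0,.190]),vel=.1,guard=8))
g=r.move_l(P([-.096,0,.096]),vel=.06,guard=14)
print(g,loc(telemetry.current_ee_pos()),telemetry.current_wrist_force())
r.hold(.2); print(loc(telemetry.current_ee_pos()),telemetry.current_wrist_force())
im=vision.snapshot("side"); cv2.imwrite("pics/side3.png",im[:,:,::-1])
print([ (d["score"],loc(d["at"])) for d in models.mark_of("press_grip","side")])
print(telemetry.current_t())
E
python3 - <<'E'
import cv2,numpy as np
a=cv2.imread("pics/side3.png")[110:310,200:400]
b=cv2.imread("pics/c2.png")
a=cv2.resize(a,(320,320))
cv2.imwrite("pics/c3.png",np.hstack([a,b[:,:369]]))
E
```

```text
False
True [-9.740e-02  1.000e-04  1.025e-01] [-1.63699464  0.08869175 10.57422949]
[-9.740e-02  1.000e-04  1.025e-01] [-3.11684994 -1.1610947   9.39870732]
[(0.85, array([-0.0926,  0.0009,  0.0635]))]
13.425
```

View pics/c3.png

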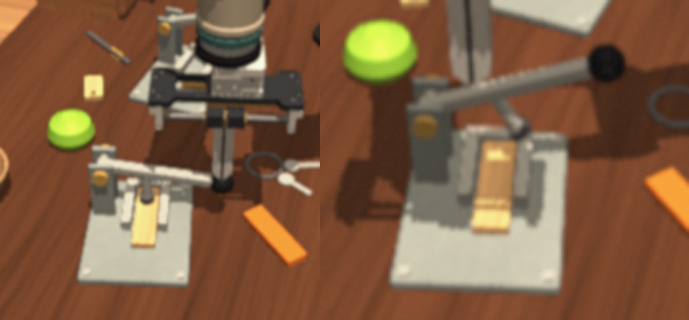

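The left panel shows the lever fully down: ball at (222,183), stamp on the fob, TCP z 102.5 mm as predicted for the stop. The right panel, taken before the press, shows the fob home between the guides (495,185). I release and check.

```bash
python3 - <<'E'
from h import *
O=[.5575,.165]; yaw=.253
M,P=frame(O,yaw)
loc=lambda p:(M.T@(np.array(p)-P([0,0,0]))).round(4)
r.move_l(P([-.094,0,.19]),vel=.08)
r.move_l(P([-.094,0,.27]),vel=.15)
r.hold(.8)
for c in ("side","scene"):
    im=vision.snapshot(c); cv2.imwrite(f"pics/{c}4.png",im[:,:,::-1])
    for t in ("fob","press_grip","spare_grip"):
        for d in models.mark_of(t,c): print(c,t,d["score"],loc(d["at"]),d["at"])
print(telemetry.current_t(),telemetry.current_wrist_force())
cv2.imwrite("pics/c4.png",cv2.resize(cv2.imread("pics/side4.png")[110:310,200:400],(500,500)))
E
```

```text
side fob 0.95 [-0.1703  0.0371 -0.0028] [0.3833, 0.1583, -0.0028]
side fob 0.89 [ 0.0788  0.239  -0.003 ] [0.574, 0.4161, -0.003]
side fob 0.68 [-0.0013  0.0241  0.0118] [0.5502, 0.188, 0.0118]
side press_grip 0.77 [-0.088   0.0002  0.1415] [0.4722, 0.1432, 0.1415]
side press_grip 0.56 [0.0001 0.0247 0.0137] [0.5514, 0.1889, 0.0137]
side spare_grip 0.64 [-0.1458 -0.3103  0.1373] [0.494, -0.1719, 0.1373]
scene fob 0.98 [-0.1668  0.0344  0.0029] [0.3874, 0.1566, 0.0029]
scene fob 0.62 [ 0.0765  0.2462 -0.0063] [0.5699, 0.4225, -0.0063]
scene fob 0.59 [-0.0015  0.0204  0.0111] [0.5509, 0.1844, 0.0111]
scene press_grip 0.8 [-0.0936 -0.0002  0.1382] [0.4669, 0.1414, 0.1382]
scene spare_grip 0.9 [-0.1467 -0.304   0.1398] [0.4916, -0.166, 0.1398]
16.5583 [-0.47690989 -0.60234276  0.13645085]
```

View pics/c4.png

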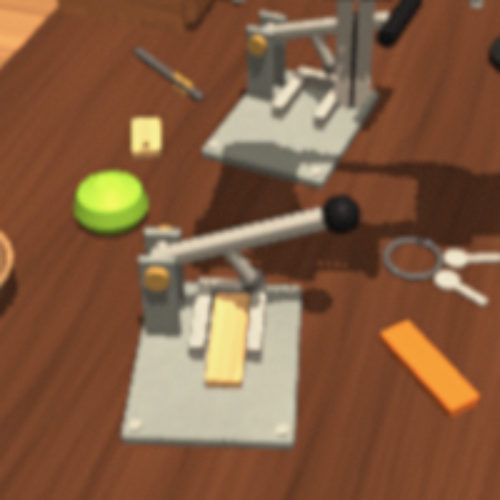

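The lever is back up with the ball at (341,213). The fob lies home at (228,338), the fingers are clear, and the other press's crossbar is where it was.

```bash
python3 -c "
from h import *
r.sign_off(); print(telemetry.current_t())"
```

```text
the job is handed in; nothing more can be done
the job is handed in; nothing more can be done
```

I slid the fob home with the closed fingers, pressed the ball lever to its stop, let it spring back up, and handed the job in at about 17 s of the 38 s allowed. The hand-in gave no verdict.

- **Fob home:** the push stopped on contact with the fob's outer end at about y = 76 mm; home is 75 mm. After the lever was released, the side camera put its centre at y = 24 mm and the scene camera at 20 mm; home is 25 mm. The wrist camera did not report this fob after the push.
- **Lever down and back:** it stopped with the tool at 102.5 mm, against 103 mm expected for fully down, and the side camera put the ball at 63.5 mm (62 mm at the stop). After release the ball was back at 138–141 mm; it rests at 138 mm.
- **Other press:** its crossbar handle was unmoved to within the cameras' accuracy, and the green and orange look-alikes were left alone.

No check failed. The only disagreements were a few millimetres between the cameras.

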